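# Serve the shortbread with the spatula

## Task

Slide the spatula under the round shortbread lying on the board and lift it off. Set it down centred and flat across the two runners of the serving stand, draw the spatula out, and stand the spatula back on the bare counter. Never touch the shortbread with the fingers, do not drop it, and leave the wine bottle, the two glasses, the bowl and the coasters where they are.

Things in the scene. Friction and masses are not known exactly. Their poses are not given: they have to be found in the camera images.
- spatula: Dark steel spatula, 215 mm, standing by itself. Origin: blade underside, 45 mm behind the front edge; x to the front edge, z up. Blade 2 mm thick, 58 mm wide, x -67..45 mm. 22 mm wide neck rises from x -67, z 0 to x -87, z 50. Level black handle 20 x 20 mm, x -170..-80, z 40..60 mm. Foot under its rear end (x -163) down to z 0.
- spatula_grip (a point): Point to grip: the middle of the handle's section, at x = -110, z = 50 mm in the spatula's frame; fingers close across the handle along the spatula's y.
- spatula_tip (a point): Middle of the blade's front edge, at x = +45, z = 1 mm in the spatula's frame.
- shortbread: Round golden rigid shortbread, three score lines on top, 130 mm diameter, 16 mm thick, 180 g. Origin: centre of its underside, z up. Underside flat to radius 50 mm, then slopes up to 5 mm at the rim (radius 65 mm), so a blade lying on the board enters below the rim.
- board: Fixed wooden board, 200 (x) by 170 mm (y), face 8 mm above the counter. Origin: centre of its underside. Along its +x edge a fence (x 90..100 mm), top 24 mm above the counter; other sides open. The shortbread's centre lies at board x 3..22 mm (25 when touching the fence). Pushed by the blade along +x it stops at the fence and the blade goes under.
- stand: Fixed dark wooden stand. Origin: centre of its underside. Base 140 (x) by 132 mm (y), 6 mm thick; two runners along x, 140 mm long, at y 40..56 and -56..-40 mm, tops 24 mm above the counter. The channel between (80 mm wide, 18 mm deep, open at both ends) takes the blade, which is then drawn out along -x.
- wine: A tall dark green wine bottle, 74 mm diameter, 290 mm tall, bystander; origin: centre of its underside.
- wineglass_a: A stemmed wine glass, 72 mm wide, 165 mm tall, bystander; origin: centre of its underside.
- wineglass_b: a second such wine glass, bystander; origin: centre of its underside.
- coasters: A low stack of three round coasters, 86 mm diameter, 17.5 mm tall, bystander near the robot among the task's things; origin: centre of its underside.
- bowl: A white bowl, 120 mm wide, 50 mm tall, mouth up, bystander; origin: centre of its underside.

How it is judged:
On the way, in this order (a step that is already met when the one before it is completed fails the run):
1. The shortbread is lifted on the spatula: its underside at least 50 mm above the counter, resting on the spatula, tilted less than 0.3 rad, for 0.3 s (height (world z) of shortbread above 0.05 m and contact force between shortbread and spatula above 0.2 N and angle between shortbread's own z axis and vertical below 0.3 rad), for 0.3 s.
2. The shortbread rests on the stand's runners, flat (within 0.08 rad) and within 15 mm of the stand's centre, with the spatula no longer touching it, for 0.3 s (horizontal distance between shortbread and stand below 0.015 m and angle between shortbread's own z axis and vertical below 0.08 rad and height (world z) of shortbread between 0.02 and 0.028 m and contact force between shortbread and stand above 0.3 N and contact force between shortbread and spatula below 0.05 N), for 0.3 s.
At the end, for the whole second after the job is handed in: The shortbread is at rest on the stand's runners, flat within 0.08 rad, centre within 15 mm of the stand's centre; the spatula is clear of it, released and still on the bare counter, standing right way up with the blade flat (origin under 6 mm high, tilt under 0.08 rad) (all of step 2 and linear speed of each of shortbread, spatula below 0.02 m/s and height (world z) of spatula below 0.006 m and angle between spatula's own z axis and vertical below 0.08 rad and contact force between the fingers and spatula below 0.05 N); the robot touches nothing.
It fails at once if The gripper's fingers or the arm touch the shortbread (over 0.5 N) (contact force between any of the fingers, the arm and shortbread above 0.5 N).
It fails at once if The shortbread is dropped: off the spatula and moving faster than 0.6 m/s (a fall of about 20 mm) (contact force between shortbread and spatula below 0.02 N and linear speed of shortbread above 0.6 m/s).
It fails at once if The shortbread lands on the counter or is tipped by more than 0.5 rad (height (world z) of shortbread below 0.004 m or angle between shortbread's own z axis and vertical above 0.5 rad).
It fails at once if A bystander (bottle, either glass, coasters or bowl) is moved by more than 25 mm (distance of any of wine, wineglass_a, wineglass_b, coasters, bowl from where it was at the start of the episode above 0.025 m).
It also fails if it takes over 61 s, if anything falls off the work surface, if the arm or the gripper's body presses on something with over 40 N, if the wrist force passes 120 N, or if a joint passes its speed limit or range.

## Robot

A 6-joint arm with a two-finger parallel gripper is mounted at the origin on the work surface. World frame = base frame: x ahead of the robot, y to its left, z up, the work surface at z = 0. Lengths are in m, angles in rad, forces in N, time in s.
With the tool pointing down it reaches from about 0.25 to 0.725 m from the base axis. Payload 4 kg.
Tool frame: the origin (TCP) lies on the centre line of the jaws, within the pads' length; the fingertips stand 22 mm ahead of it and the grasp point (between the pads) lies 3 mm ahead of it (bot.tip_reach is the distance from the TCP to the fingertips, in m); z points along the fingers, y is the line along which they close (so a half turn about z gives the same grasp; the last joint's range is limited). The gripper opens to 85 mm and grips with 20 to 120 N. Pads are 22 mm wide; open, the fingers measure 114 mm over their backs; the gripper's body (76 mm by 85 mm) begins 54 mm behind the grasp point. The pads swing forward as they close: fully open they stand 13 mm farther back than shut.
Start: joints at [1.242, 0.241, 0.005, 1.335, 0, 1.571], TCP at [0.161, 0.473, 0.253] pointing down, gripper open.
Joint ranges: [-2.72, 2.72], [-1.05, 1.87], [-1.09, 1.28], [-1.99, 2.15], [-1.42, 1.44], [-3.14, 3.14]. Speed limits (rad/s): [2.79, 2.79, 3.14, 3.14, 3.14, 3.14].

## Interface

Orientations are given as a unit quaternion [x, y, z, w].
In Python, from workcell import bot gives the robot as it stands. The module is installed in compiled form; this text tells all that it offers.
- The arm moves only by the tool apply_moves, never from a script. Its argument "commands" is a list of rows, each a list of 4 numbers: the shift along the tool's x, y, z scaled (see below), then the turn about the tool's z scaled (see below). In form: [[tx, ty, tz, roll], ...]. A call has exactly 5 rows; each row shifts and turns the commanded pose from where the row before left it, along the tool's axes as they then stand; what a row does not reach is not made up. The controller multiplies each number of a shift by 20 mm and each number of a turn by 60 degrees. A row lasts 1/12 s, in which the tool goes at most 41.7 mm and 7.16 degrees, less where a joint would pass 70% of its speed; a pose out of reach is approached as far as the arm can. A call with a number of a shift or a turn outside -1 to 1 is refused whole. A call with a gripper value outside its range is refused whole. "claw" is the closure, from 0 (fully open) to 1 (shut), set as the call begins (left out, the last holds). The fingers move at their own pace and stop on an object; the grip force is fixed at half the most. Time passes only in rows, so rows that do not move let the fingers close, or fill a call up. It gives the time, the measured TCP pose, the force, the opening and the grip force at its end, in the units of the state.
- bot.get_obs(): the state, without advancing time (a new reading comes with each control period).
- bot.camera(name): name is "scene" or "top" or "wrist"; returns a dict with "image" (480x640x3 uint8, blue, green, red), "camera_matrix" (3x3 intrinsics, pixels), "R" (3x3) and "t" (3): a world point X has camera coordinates R X + t. Camera axes: x right, y down, z forward; pixel columns grow to the right and rows downward; lengths in m; the calibration is good to about 2 mm. A picture is of the moment at which its call begins. There is no depth.
- bot.job_done(): hands the job in; it is judged then, once.
The state is a dict: "clock": time; "joint_pos": joint angles; "joint_vel": joint speeds; "tau": joint torques, N m; "eef_pos": TCP position; "tool_rot": TCP orientation; "ft_force": force on the tool from outside, world axes, zero at the start; "ft_torque": the same for the moment, N m; "grip_width": finger opening in m; "grasp_force": force on a finger pad.
Only numpy, scipy, OpenCV 4.12 (cv2) and the standard library are available. Lean on these libraries where they do the work, as an engineer would, in place of code of your own. Each camera call takes 0.05 s, during which the arm holds its last target. There are 200 camera calls.

## Working session

There is one attempt and no reset: what is moved stays moved. The work goes in short steps, Python scripts to look and compute and a tool call to move; the robot and the scene stay as the last step left them, time stands still between calls to the robot, and variables do not carry over. Pictures are saved under pics/ and viewed, at most 10 in all, crops included, and the job is handed in when it is done.

Besides the shell and the picture viewer there is one more tool, called after ">>>" in YAML: its name, and indented under it one key for each argument. apply_moves: Moves the arm, as the interface text tells. Shifts and turns lie within -1 to 1; 1 stands for 20 mm of shift or 60 degrees of turn. Its arguments: {"type":"object","properties":{"commands":{"type":"array","items":{"type":"array","items":{"type":"number","minimum":-1,"maximum":1}}},"claw":{"type":"number"}},"required":["commands"]}

```bash
mkdir -p pics; python3 - <<'E'
from workcell import bot
import cv2,numpy as np
for n in("top","scene"):
    c=bot.camera(n);cv2.imwrite(f"pics/{n}0.png",c["image"]);np.savez(f"{n}0.npz",**c)
    print(n,c["camera_matrix"].round(1).tolist(),(-c["R"].T@c["t"]).round(3),c["R"].round(3).tolist())
o=bot.get_obs();print(o["eef_pos"],o["tool_rot"],o["clock"],o["grip_width"])
E
```

```text
top [[456.3, 0.0, 317.5], [0.0, 456.3, 246.7], [0.0, 0.0, 1.0]] [0.356 0.003 1.086] [[0.015, -1.0, -0.003], [-0.986, -0.015, -0.169], [0.169, 0.006, -0.986]]
scene [[591.2, 0.0, 314.0], [0.0, 591.2, 238.8], [0.0, 0.0, 1.0]] [1.197 0.693 1.343] [[-0.72, 0.694, 0.001], [0.556, 0.578, -0.598], [-0.415, -0.43, -0.802]]
[0.16130529 0.47273411 0.2524988 ] [ 1.63669336e-01  9.86514824e-01 -9.09702676e-04 -1.52256357e-04] 0.1 0.08528320518413576
```

View pics/top0.png

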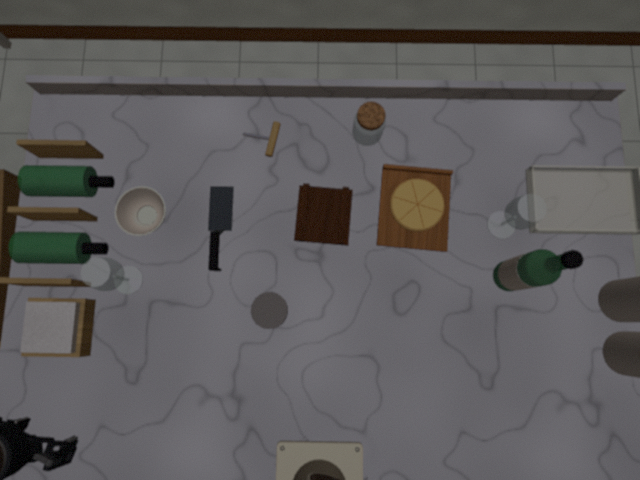

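View pics/scene0.png

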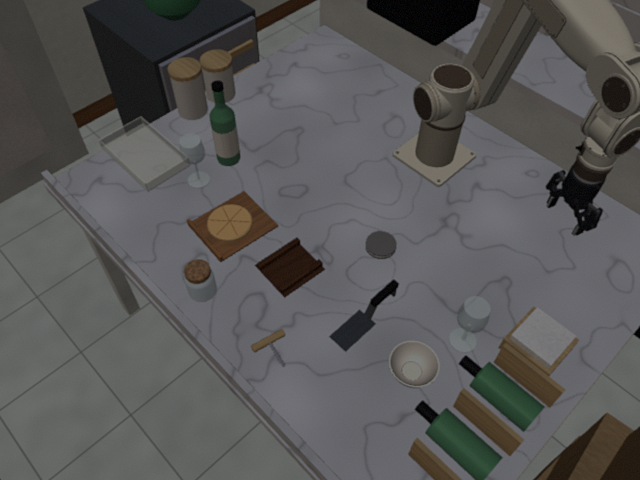

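The top view shows spatula blade at (220,208) with its handle at (214,250), stand at (324,214), board at (414,208) with the shortbread at (417,204), and coasters at (269,310). The spatula, stand and board all point roughly along world +x. Next I'll measure them.

```bash
cat > h.py <<'E'
import numpy as np,cv2
def ray(c,uv,z):
    uv=np.asarray(uv,float).reshape(-1,2);K=c["camera_matrix"];R=c["R"];t=c["t"]
    d=np.c_[uv,np.ones(len(uv))]@np.linalg.inv(K).T@R; C=-R.T@t
    return C+d*((z-C[2])/d[:,2])[:,None]
def proj(c,X):
    p=np.atleast_2d(X)@c["R"].T+c["t"];q=p@c["camera_matrix"].T;return q[:,:2]/q[:,2:]
def blob(c,lo,hi,roi,k=0):
    x0,y0,x1,y1=roi;hsv=cv2.cvtColor(c["image"],cv2.COLOR_BGR2HSV)
    m=np.zeros(hsv.shape[:2],np.uint8);m[y0:y1,x0:x1]=cv2.inRange(hsv,lo,hi)[y0:y1,x0:x1]
    if k:m=cv2.morphologyEx(m,cv2.MORPH_OPEN,np.ones((k,k)))
    cs,_=cv2.findContours(m,cv2.RETR_EXTERNAL,cv2.CHAIN_APPROX_NONE)
    return max(cs,key=cv2.contourArea)[:,0],m
def rect(P):
    r=cv2.minAreaRect((P[:,:2]*1000).astype(np.float32));return r
E
python3 - <<'E'
from h import *
c=dict(np.load("top0.npz"));hsv=cv2.cvtColor(c["image"],cv2.COLOR_BGR2HSV)
for n,(u,v) in dict(blade=(220,205),handle=(214,250),stand=(324,214),board=(390,240),bread=(405,200),counter=(270,220),fence=(430,169),coast=(269,310),neck=(217,232)).items():print(n,hsv[v,u])
S=6
crops=[c["image"][150:280,190:250],c["image"][150:280,285:460]]
im=np.hstack(crops);cv2.imwrite("pics/crop0.png",cv2.resize(im,None,fx=3.4,fy=3.4,interpolation=cv2.INTER_CUBIC))
E
```

```text
blade [105  14  36]
handle [156  75  17]
stand [ 15 208  43]
board [ 14 158  79]
bread [ 18 136 116]
counter [128  10 104]
fence [ 11 135  85]
coast [ 0 14 71]
neck [30 34 15]
```

View pics/crop0.png

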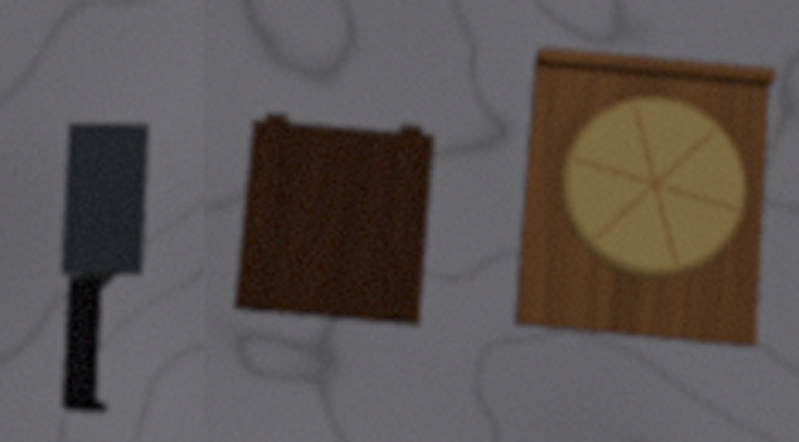

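```bash
python3 - <<'E'
from h import *
c=dict(np.load("top0.npz"))
def show(n,ct,z):
    r=rect(ray(c,ct,z));print(n,"z",z,"c",np.round(r[0],1),"size",np.round(r[1],1),"ang",round(r[2],2))
    return r
b,m=blob(c,(0,0,0),(180,255,62),(190,150,250,285));
bl,_=blob(c,(0,0,24),(180,90,62),(190,150,250,285),5);show("blade",bl,.002)
ha,_=blob(c,(0,0,0),(180,255,26),(190,228,250,285),3);show("handle",ha,.06)
cv2.drawContours
st,_=blob(c,(0,120,0),(25,255,65),(285,170,365,260),0);show("stand",st,.0);show("stand",st,.024)
bo,_=blob(c,(0,90,50),(30,255,255),(365,150,465,260),3);show("board",bo,.008)
br,_=blob(c,(16,80,92),(30,255,255),(380,170,455,240),3);
P=ray(c,br,.014);print("bread",cv2.minEnclosingCircle((P[:,:2]*1000).astype(np.float32)),rect(P), cv2.fitEllipse((P[:,:2]*1000).astype(np.float32)))
# edge line fits (per side)
def sides(n,ct,zs,rngs):
    for lab,z,(ax,lo,hi,pick) in zip("rear left right front".split(),zs,rngs):
        ct2=ct.astype(float);i=ax;vals=[]
        for k in range(lo,hi):
            q=ct2[ct2[:,i]==k]
            if len(q):vals.append(q[(np.argmax if pick else np.argmin)(q[:,1-i])])
        vals=np.array(vals);vals[:,1-i]+= .5 if pick else -.5
        P=ray(c,vals,z)[:,:2]*1000
        vx,vy,x0,y0=cv2.fitLine(P.astype(np.float32),cv2.DIST_HUBER,0,.01,.01).ravel()
        print(n,lab,"pt",x0.round(1),y0.round(1),"dir deg",np.degrees(np.arctan2(vy,vx)).round(2))
# axis 0: iterate cols
sides("stand",st,[0,.006,.006,.006],[(0,300,345,1),(1,195,238,0),(1,195,238,1),(0,310,338,0)])
sides("board",bo,[0,.008,.008,.024],[(0,382,442,1),(1,180,240,0),(1,180,240,1),(0,390,445,0)])
sides("blade",bl,[.001,.001,.001,.001],[(0,211,229,1),(1,192,224,0),(1,192,224,1),(0,213,229,0)])
sides("handle",ha,[.06,.06,.06,.06],[(0,211,217,1),(1,236,262,0),(1,236,262,1),(0,213,216,0)])
co,_=blob(c,(0,0,50),(180,60,88),(240,280,300,340),3);show("coast",co,.0175)
bw,_=blob(c,(0,0,125),(180,255,255),(100,175,175,245),3);show("bowl",bw,.05)
E
```

```text
blade z 0.002 c [632.  248.3] size [110.9  55.1] ang 0.64
handle z 0.06 c [519.6 245.1] size [85.5 17.4] ang 0.97
stand z 0.0 c [623.6  -3. ] size [126.9 139.6] ang 86.24
stand z 0.024 c [617.6  -2.9] size [124.1 136.5] ang 86.24
board z 0.008 c [ 642.5 -224.7] size [169.1 202.9] ang 85.31
bread ((648.9906005859375, -230.31532287597656), 65.8754653930664) ((648.4337768554688, -230.12921142578125), (124.7980728149414, 126.78651428222656), 0.8227246403694153) ((648.6915283203125, -230.1292724609375), (127.69940185546875, 128.10719299316406), 124.66522979736328)
stand rear pt 554.3 -1.1 dir deg 85.76
stand left pt 616.7 60.2 dir deg -4.19
stand right pt 617.4 -65.8 dir deg -4.04
stand front pt 686.3 -3.3 dir deg 84.86
board rear pt 542.8 -216.9 dir deg 85.26
board left pt 634.5 -139.2 dir deg -4.72
board right pt 636.5 -306.9 dir deg -4.83
board front pt 737.8 -230.1 dir deg 85.19
blade rear pt 576.7 251.2 dir deg -83.19
blade left pt 634.3 276.1 dir deg 0.01
blade right pt 634.5 220.6 dir deg 0.47
blade front pt 688.9 249.4 dir deg -89.17
handle rear pt 475.7 243.5 dir deg -89.13
handle left pt 525.9 254.0 dir deg 0.09
handle right pt 521.8 236.6 dir deg 2.12
handle front pt 563.4 247.1 dir deg -89.19
coast z 0.0175 c [388.4 119.6] size [82.8 84. ] ang 0.88Traceback (most recent call last):
  File "<stdin>", line 31, in <module>
  File "h.py", line 13, in blob
    return max(cs,key=cv2.contourArea)[:,0],m
           ~~~^^^^^^^^^^^^^^^^^^^^^^^^
ValueError: max() iterable argument is empty
```

>>> apply_moves:
  commands:
    - [0,0,0,-0.11]
    - [0,0,0,-0.11]
    - [0,0,0,-0.11]
    - [0,0,0,0]
    - [0,0,0,0]
  claw: 0.35

```text
clock: 0.52
eef_pos: [0.1614, 0.473, 0.2529]
tool_rot: [-0.007, 1.0, -0.0, -0.0]
ft_force: [-0.2, 0.3, 0.1]
grip_width: 0.0557
grasp_force: 0.0
```

```bash
cat >> h.py <<'E'
from scipy.spatial.transform import Rotation as Ro
def plan(o,tgt,yaw):
    """tgt: TCP target (m); yaw: wanted deg of (tool y - 90). prints tool-axis units"""
    R=Ro.from_quat(o["tool_rot"]).as_matrix();cy=np.degrees(np.arctan2(R[1,1],R[0,1]))-90
    print("t",round(o["clock"],2),"pos",o["eef_pos"].round(4),"yaw",round(cy,2),"tilt",round(np.degrees(np.arccos(-R[2,2])),2),"F",o["ft_force"].round(1),"w",round(o["grip_width"],4),"g",round(o["grasp_force"],1))
    print("units",(R.T@(np.array(tgt)-o["eef_pos"])/.02).round(2),"roll",round(-(yaw-cy)/60,3))
E
python3 - <<'E'
from h import *;from workcell import bot
plan(bot.get_obs(),[.534,.246,.2525],.9)
E
```

```text
t 0.52 pos [0.1614 0.473  0.2529] yaw 0.8 tilt 0.05 F [-0.2  0.3  0.1] w 0.0557 g 0.0
units [-18.47 -11.61   0.02] roll -0.002
```

>>> apply_moves:
  commands:
    - [-0.92,-0.58,0,0]
    - [-0.92,-0.58,0,0]
    - [-0.92,-0.58,0,0]
    - [-0.92,-0.58,0,0]
    - [-0.92,-0.58,0,0]

```text
clock: 0.93
eef_pos: [0.2551, 0.4161, 0.2531]
tool_rot: [-0.007, 1.0, -0.0, -0.0]
ft_force: [0.3, 0.2, 0.5]
grip_width: 0.0555
grasp_force: 0.0
```

>>> apply_moves:
  commands:
    - [-0.92,-0.58,0,0]
    - [-0.92,-0.58,0,0]
    - [-0.92,-0.58,0,0]
    - [-0.92,-0.58,0,0]
    - [-0.92,-0.58,0,0]

```text
clock: 1.35
eef_pos: [0.3481, 0.3596, 0.2532]
tool_rot: [-0.007, 1.0, -0.0, -0.0]
ft_force: [-0.9, -0.1, 0.2]
grip_width: 0.0552
grasp_force: 0.0
```

>>> apply_moves:
  commands:
    - [-0.92,-0.58,0,0]
    - [-0.92,-0.58,0,0]
    - [-0.92,-0.58,0,0]
    - [-0.92,-0.58,0,0]
    - [-0.92,-0.58,0,0]

```text
clock: 1.77
eef_pos: [0.4411, 0.3031, 0.2531]
tool_rot: [-0.007, 1.0, -0.0, -0.0]
ft_force: [0.6, 0.2, -0.1]
grip_width: 0.0557
grasp_force: 0.0
```

>>> apply_moves:
  commands:
    - [-0.92,-0.58,0,0]
    - [-0.92,-0.58,0,0]
    - [-0.92,-0.58,0,0]
    - [-0.92,-0.58,0,0]
    - [0,0,0,0]

```text
clock: 2.18
eef_pos: [0.5175, 0.2566, 0.2526]
tool_rot: [-0.005, 1.0, -0.001, 0.001]
ft_force: [-0.3, 0.6, 0.4]
grip_width: 0.0553
grasp_force: 0.0
```

```bash
python3 - <<'E'
from h import *;from workcell import bot
plan(bot.get_obs(),[.534,.246,.2525],.9)
c=bot.camera("wrist");cv2.imwrite("pics/w1.png",c["image"]);np.savez("w1.npz",**c)
X=[[.6437,.2485,0],[.5337,.2465,.06],[.4745,.2455,.06]]
print(proj(c,X).round(0).tolist(),(-c["R"].T@c["t"]).round(3))
E
```

```text
t 2.18 pos [0.5175 0.2566 0.2526] yaw 0.58 tilt 0.09 F [-0.3  0.6  0.4] w 0.0553 g 0.0
units [-0.82 -0.54  0.01] roll -0.005
[[306.0, 310.0], [303.0, 231.0], [302.0, 164.0]] [0.441 0.255 0.372]
```

View pics/w1.png

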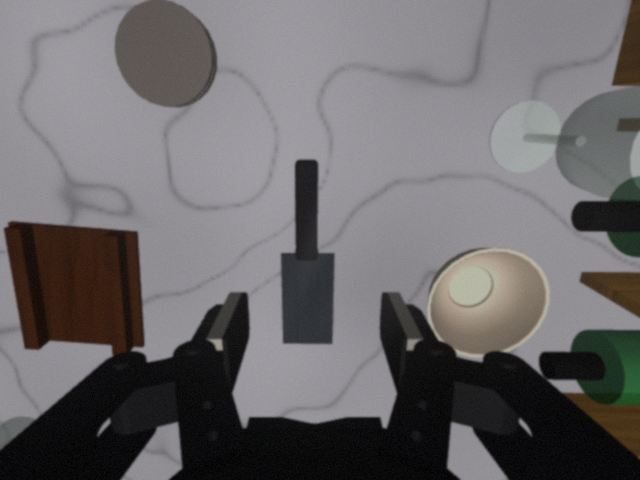

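The wrist view is upside down relative to the world (up = −x). The handle runs from (306,160) to (307,258), the blade spans (281–333, 253–343), and the stand is at the left, so the spatula is nearly centred between the fingers. I'll refine the numbers.

```bash
python3 - <<'E'
from h import *
c=dict(np.load("w1.npz"));g=cv2.cvtColor(c["image"],cv2.COLOR_BGR2GRAY).astype(float)
def edges(v,lo,hi):
    d=np.diff(g[v-2:v+3].mean(0));return lo+np.argmin(d[lo:hi])+.5, 
for v in (175,195,215,235,270,300,325):
    row=np.diff(g[v-2:v+3].mean(0));z=.06 if v<250 else .002
    l=270+np.argmin(row[270:305])+.5;r=308+np.argmax(row[308:345])+.5
    P=ray(c,[[l,v],[r,v]],z)*1000;print(v,l,r,P[:,:2].round(1).tolist(),"mid y",P[:,1].mean().round(1))
col=np.diff(g[:,300:315].mean(1));a=140+np.argmin(col[140:180])+.5;col2=np.diff(g[:,290:325].mean(1));b=330+np.argmax(col2[330:360])+.5
print(a,b,ray(c,[[307,a]],.06),ray(c,[[307,b]],.002))
E
```

```text
175 294.5 317.5 [[483.9, 239.2], [483.7, 258.7]] mid y 248.9
195 294.5 317.5 [[501.0, 239.1], [500.8, 258.9]] mid y 249.0
215 294.5 316.5 [[518.7, 239.0], [518.5, 258.3]] mid y 248.6
235 295.5 316.5 [[537.0, 239.8], [536.8, 258.5]] mid y 249.2
270 280.5 333.5 [[594.9, 220.4], [594.2, 278.1]] mid y 249.3
300 281.5 332.5 [[631.0, 221.0], [630.3, 278.0]] mid y 249.5
325 282.5 332.5 [[662.6, 221.6], [662.0, 278.8]] mid y 250.2
159.5 343.5 [[0.47087156 0.24969279 0.06      ]] [[0.68668724 0.24976946 0.002     ]]
```

>>> apply_moves:
  commands:
    - [-0.38,-0.19,0.5,0]
    - [-0.37,-0.19,1,0]
    - [0,0,1,0]
    - [0,0,1,0]
    - [0,0,0,0]

```text
clock: 2.65
eef_pos: [0.5267, 0.2504, 0.1781]
tool_rot: [-0.008, 1.0, -0.002, -0.004]
ft_force: [-1.9, -1.0, -1.0]
grip_width: 0.0556
grasp_force: 0.0
```

```bash
python3 - <<'E'
from h import *;from workcell import bot
plan(bot.get_obs(),[.5325,.249,.053],.4)
E
```

```text
t 2.65 pos [0.5267 0.2504 0.1781] yaw 0.96 tilt 0.53 F [-1.9 -1.  -1. ] w 0.0556 g 0.0
units [-0.34 -0.05  6.25] roll 0.009
```

>>> apply_moves:
  commands:
    - [0,0,1,0]
    - [0,0,0.9,0]
    - [0,0,0,0]
    - [0,0,0,0]
    - [0,0,0,0]

```text
clock: 3.07
eef_pos: [0.5303, 0.2519, 0.1467]
tool_rot: [-0.009, 1.0, 0.0, 0.001]
ft_force: [-0.3, 0.1, -0.0]
grip_width: 0.0556
grasp_force: 0.0
```

```bash
python3 - <<'E'
from h import *;from workcell import bot
plan(bot.get_obs(),[.5325,.249,.053],.4)
E
```

```text
t 3.07 pos [0.5303 0.2519 0.1467] yaw 0.98 tilt 0.1 F [-0.3  0.1 -0. ] w 0.0556 g 0.0
units [-0.1  -0.15  4.68] roll 0.01
```

>>> apply_moves:
  commands:
    - [-0.1,-0.15,0.9,0.01]
    - [0,0,1,0]
    - [0,0,1,0]
    - [0,0,1,0]
    - [0,0,0.7,0]

```text
clock: 3.48
eef_pos: [0.5324, 0.2487, 0.0535]
tool_rot: [-0.003, 1.0, 0.0, 0.001]
ft_force: [0.1, -0.5, -0.9]
grip_width: 0.0555
grasp_force: 0.0
```

>>> apply_moves:
  commands:
    - [0,0,0,0]
    - [0,0,0,0]
    - [0,0,0,0]
    - [0,0,0,0]
    - [0,0,0,0]

```text
clock: 3.9
eef_pos: [0.533, 0.2489, 0.055]
tool_rot: [-0.003, 1.0, 0.001, 0.001]
ft_force: [0.3, -0.1, -0.2]
grip_width: 0.0557
grasp_force: 0.0
```

```bash
python3 - <<'E'
from h import *;from workcell import bot
plan(bot.get_obs(),[.5325,.249,.053],.4)
E
```

```text
t 3.9 pos [0.533  0.2489 0.055 ] yaw 0.36 tilt 0.18 F [ 0.3 -0.1 -0.2] w 0.0557 g 0.0
units [0.03 0.   0.1 ] roll -0.001
```

>>> apply_moves:
  commands:
    - [0,0,0.1,0]
    - [0,0,0,0]
    - [0,0,0,0]
    - [0,0,0,0]
    - [0,0,0,0]
  claw: 1

```text
clock: 4.32
eef_pos: [0.5319, 0.2484, 0.0515]
tool_rot: [-0.003, 1.0, 0.0, 0.0]
ft_force: [-0.7, 0.0, 1.9]
grip_width: 0.0187
grasp_force: 58.6
```

>>> apply_moves:
  commands:
    - [0,0,0,0]
    - [0,0,0,0]
    - [0,0,0,0]
    - [0,0,0,0]
    - [0,0,0,0]

```text
clock: 4.73
eef_pos: [0.5319, 0.2484, 0.0515]
tool_rot: [-0.003, 1.0, 0.0, 0.0]
ft_force: [-1.5, -0.2, 3.8]
grip_width: 0.019
grasp_force: 59.0
```

>>> apply_moves:
  commands:
    - [0,0,-0.5,0]
    - [0,0,-1,0]
    - [0,0,-1,0]
    - [0,0,-0.5,0]
    - [0,0,0,0]

```text
clock: 5.15
eef_pos: [0.5338, 0.2492, 0.1142]
tool_rot: [-0.003, 1.0, 0.001, 0.003]
ft_force: [1.2, -0.1, -1.1]
grip_width: 0.019
grasp_force: 58.8
```

```bash
python3 - <<'E'
from h import *;from workcell import bot
plan(bot.get_obs(),[.47,-.20,.11],-4.75)
for n in("wrist","top"):
  c=bot.camera(n);np.savez(n+"2.npz",**c)
  cv2.imwrite(f"pics/{n}2.png",c["image"])
E
```

```text
t 5.15 pos [0.5338 0.2492 0.1142] yaw 0.35 tilt 0.32 F [ 1.2 -0.1 -1.1] w 0.019 g 58.8
units [  3.33 -22.44   0.14] roll 0.085
```

View pics/wrist2.png

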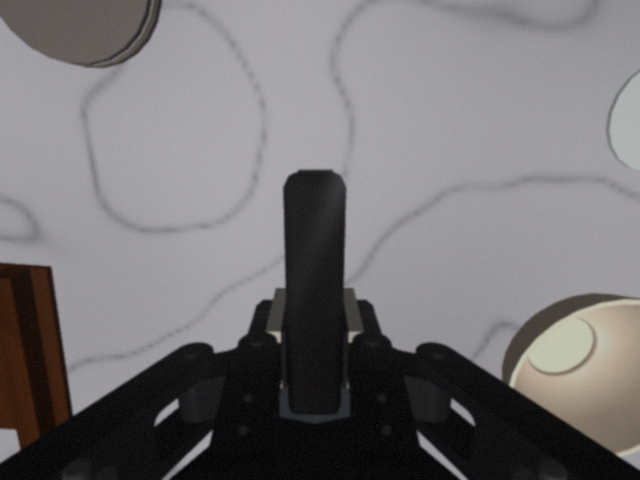

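>>> apply_moves:
  commands:
    - [0,0,0,0.045]
    - [0,0,0,0.04]
    - [0,-0.4,0,0]
    - [0.15,-0.8,0,0]
    - [0.15,-0.9,0,0]

```text
clock: 5.67
eef_pos: [0.5215, 0.2064, 0.1097]
tool_rot: [0.04, 0.999, -0.001, -0.001]
ft_force: [0.7, 0.6, -1.4]
grip_width: 0.0194
grasp_force: 58.8
```

>>> apply_moves:
  commands:
    - [0.15,-0.9,0,0]
    - [0.15,-0.9,0,0]
    - [0.15,-0.9,0,0]
    - [0.15,-0.9,0,0]
    - [0.15,-0.9,0,0]

```text
clock: 6.08
eef_pos: [0.4987, 0.117, 0.1101]
tool_rot: [0.041, 0.999, -0.0, -0.001]
ft_force: [-0.4, 0.5, -1.6]
grip_width: 0.0187
grasp_force: 58.8
```

>>> apply_moves:
  commands:
    - [0.15,-0.9,0,0]
    - [0.15,-0.9,0,0]
    - [0.15,-0.9,0,0]
    - [0.15,-0.9,0,0]
    - [0.15,-0.9,0,0]

```text
clock: 6.5
eef_pos: [0.4762, 0.0287, 0.1102]
tool_rot: [0.041, 0.999, -0.0, -0.001]
ft_force: [1.3, 0.0, -1.5]
grip_width: 0.0191
grasp_force: 58.8
```

>>> apply_moves:
  commands:
    - [0.15,-0.9,0,0]
    - [0.15,-0.9,0,0]
    - [0.15,-0.9,0,0]
    - [0.15,-0.9,0,0]
    - [0.15,-0.9,0,0]

```text
clock: 6.92
eef_pos: [0.4537, -0.0595, 0.1103]
tool_rot: [0.041, 0.999, -0.0, -0.001]
ft_force: [-0.0, -0.3, -1.4]
grip_width: 0.019
grasp_force: 58.8
```

>>> apply_moves:
  commands:
    - [0.15,-0.9,0,0]
    - [0.15,-0.9,0,0]
    - [0.15,-0.9,0,0]
    - [0.15,-0.9,0,0]
    - [0.15,-0.9,0,0]

```text
clock: 7.33
eef_pos: [0.4313, -0.1477, 0.1103]
tool_rot: [0.041, 0.999, 0.0, -0.001]
ft_force: [0.1, 0.1, -1.9]
grip_width: 0.0192
grasp_force: 58.8
```

>>> apply_moves:
  commands:
    - [0.15,-0.8,0,0]
    - [0.15,-0.6,0,0]
    - [0.15,-0.4,0,0]
    - [0,0,0,0]
    - [0,0,0,0]

```text
clock: 7.75
eef_pos: [0.4202, -0.1819, 0.1108]
tool_rot: [0.042, 0.999, 0.0, -0.001]
ft_force: [-0.3, 0.4, -1.2]
grip_width: 0.0194
grasp_force: 58.8
```

```bash
python3 - <<'E'
from h import *;from workcell import bot
plan(bot.get_obs(),[.4196,-.2112,.114],-4.75)
for n in("scene","top"):
  c=bot.camera(n);np.savez(n+"3.npz",**c)
  cv2.imwrite(f"pics/{n}3.png",c["image"])
cv2.imwrite("pics/s3.png",cv2.resize(np.load("scene3.npz")["image"][130:330,130:400],None,fx=2.9,fy=2.9))
E
```

```text
t 7.75 pos [ 0.4202 -0.1819  0.1108] yaw -4.78 tilt 0.08 F [-0.3  0.4 -1.2] w 0.0194 g 58.8
units [-0.09 -1.46 -0.16] roll -0.0
```

View pics/top3.png

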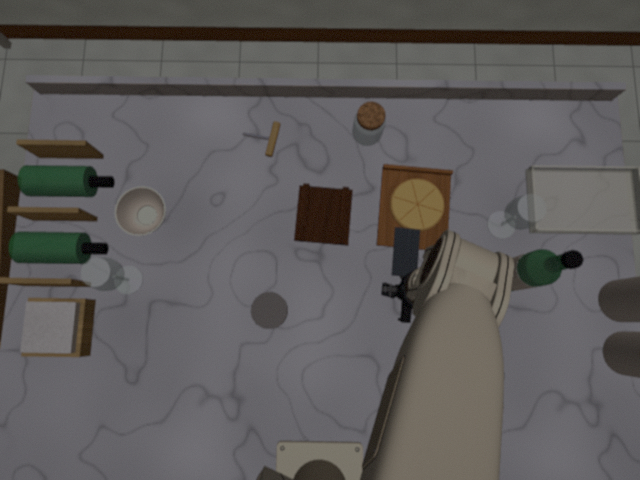

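The blade is at (406,250) in the top view, just behind and in line with the shortbread at (417,204); the bottle and glasses are clear of the arm. Now I'll check the blade's pose in hand.

```bash
python3 - <<'E'
from h import *
c=dict(np.load("top3.npz"))
bl,_=blob(c,(0,0,20),(180,95,62),(385,215,425,278),5);r=rect(ray(c,bl,.061));print("blade c",r)
q=cv2.boxPoints(cv2.minAreaRect(bl.astype(np.float32)));print(q.round(1).tolist());P=ray(c,q,.061)*1000;print(P.round(1).tolist())
br,_=blob(c,(16,80,92),(30,255,255),(380,170,455,240),3);P=ray(c,br,.014)*1000;print(cv2.fitEllipse(P[:,:2].astype(np.float32)))
s=dict(np.load("scene3.npz"))
# predict blade corners in scene, level vs pitched
tcp=np.array([.4202,-.1819,.1108]);u=np.array([.9965,-.0833,0]);v=np.array([.0833,.9965,0])
for p in(0,3,6):
    a=np.radians(p);f=lambda x,y:tcp+u*((x+.11)*np.cos(a)+ (-.0515)*0)+v*y+np.array([0,0,-.0495-(x+.11)*np.sin(a)])
    print(p,proj(s,[f(.045,.029),f(.045,-.029),f(-.067,.029)]).round(0).tolist(),proj(c,[f(.045,.029),f(.045,-.029),f(-.067,.029)]).round(1).tolist())
E
```

```text
blade c ((522.1168212890625, -191.37261962890625), (57.16939926147461, 111.55628967285156), 85.75972747802734)
[[391.5, 275.5], [394.5, 227.3000030517578], [419.5, 228.8000030517578], [416.5, 277.0]]
[[468.1, -158.7, 61.0], [579.2, -166.9, 61.0], [576.4, -224.2, 61.0], [465.4, -215.0, 61.0]]
((649.0357666015625, -230.24270629882812), (126.69084167480469, 128.5162353515625), 150.05914306640625)
0 [[260.0, 212.0], [248.0, 200.0], [292.0, 193.0]] [[394.1, 228.2], [419.3, 230.6], [390.6, 276.6]]
3 [[260.0, 214.0], [249.0, 202.0], [292.0, 194.0]] [[393.5, 229.0], [418.6, 231.4], [390.4, 276.7]]
6 [[261.0, 216.0], [249.0, 204.0], [292.0, 194.0]] [[392.9, 230.0], [417.8, 232.4], [390.2, 276.9]]
```

View pics/s3.png

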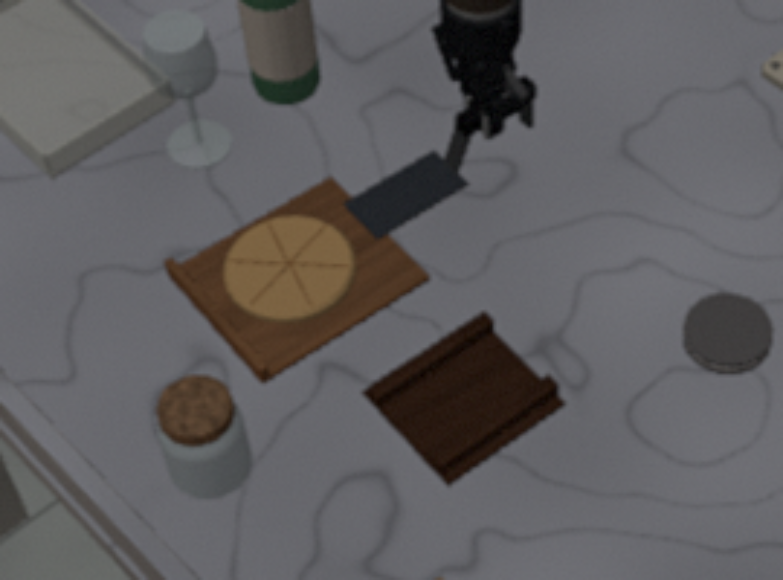

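The crop shows the blade level, with front corners at about (380,238) and (347,205) matching the level prediction, and its tip just short of the shortbread. I'll line up and go down.

>>> apply_moves:
  commands:
    - [0.1,-0.4,0,0]
    - [0.1,-0.5,0,0]
    - [0,-0.5,0.5,0]
    - [0,0,0.8,0]
    - [0,0,0.5,0]

```text
clock: 8.27
eef_pos: [0.4143, -0.2106, 0.074]
tool_rot: [0.042, 0.999, -0.0, -0.0]
ft_force: [-0.2, 0.1, -2.1]
grip_width: 0.0188
grasp_force: 58.9
```

>>> apply_moves:
  commands:
    - [0,0,0.2,0]
    - [0,0,0,0]
    - [0,0,0,0]
    - [0,0,0,0]
    - [0,0,0,0]

```text
clock: 8.68
eef_pos: [0.4152, -0.2098, 0.0719]
tool_rot: [0.041, 0.999, -0.0, 0.001]
ft_force: [-0.6, -0.6, -2.0]
grip_width: 0.019
grasp_force: 58.9
```

```bash
python3 - <<'E'
from h import *;from workcell import bot
plan(bot.get_obs(),[.4140,-.2097,.0600],-4.75)
E
```

```text
t 8.68 pos [ 0.4152 -0.2098  0.0719] yaw -4.73 tilt 0.08 F [-0.6 -0.6 -2. ] w 0.019 g 58.9
units [0.06 0.   0.6 ] roll 0.0
```

>>> apply_moves:
  commands:
    - [0,0,0.3,0]
    - [0,0,0.23,0]
    - [0,0,0,0]
    - [0,0,0,0]
    - [0,0,0,0]

```text
clock: 9.1
eef_pos: [0.4146, -0.2094, 0.0606]
tool_rot: [0.041, 0.999, 0.0, -0.0]
ft_force: [0.7, -0.8, -1.6]
grip_width: 0.0194
grasp_force: 58.9
```

>>> apply_moves:
  commands:
    - [0,0,0.05,0]
    - [0,0,0.0,0]
    - [0,0,0,0]
    - [0,0,0,0]
    - [0,0,0,0]

```text
clock: 9.52
eef_pos: [0.4147, -0.2095, 0.0598]
tool_rot: [0.041, 0.999, -0.0, 0.0]
ft_force: [-0.7, 0.5, -1.2]
grip_width: 0.0193
grasp_force: 58.9
```

>>> apply_moves:
  commands:
    - [0,0,0.05,0]
    - [0,0,0,0]
    - [0,0,0,0]
    - [0,0,0,0]
    - [0,0,0,0]

```text
clock: 9.93
eef_pos: [0.4148, -0.2096, 0.0588]
tool_rot: [0.041, 0.999, -0.0, 0.0]
ft_force: [-0.2, 0.1, -0.7]
grip_width: 0.019
grasp_force: 59.1
```

>>> apply_moves:
  commands:
    - [-0.3,0,0,0]
    - [-0.35,0,0,0]
    - [-0.35,0,0,0]
    - [-0.35,0,0,0]
    - [-0.35,0,0,0]

```text
clock: 10.35
eef_pos: [0.449, -0.2123, 0.0588]
tool_rot: [0.041, 0.999, -0.0, -0.0]
ft_force: [-3.9, 0.6, 4.6]
grip_width: 0.0191
grasp_force: 59.7
```

>>> apply_moves:
  commands:
    - [-0.35,0,0,0]
    - [-0.35,0,0,0]
    - [-0.35,0,0,0]
    - [-0.35,0,0,0]
    - [-0.35,0,0,0]

```text
clock: 10.77
eef_pos: [0.4834, -0.2154, 0.0592]
tool_rot: [0.042, 0.999, -0.0, -0.001]
ft_force: [-6.9, 0.4, 9.6]
grip_width: 0.0195
grasp_force: 60.5
```

```bash
python3 - <<'E'
from h import *;from workcell import bot
plan(bot.get_obs(),[.57*.9965-.1745*.0833,-.57*.0833-.1745*.9965,.0588],-4.75)
c=bot.camera("top")
br,_=blob(c,(16,80,92),(30,255,255),(380,160,455,240),3);P=ray(c,br,.014)*1000;e=cv2.fitEllipse(P[:,:2].astype(np.float32));print(e,"u",e[0][0]*.9965-e[0][1]*.0833,"v",e[0][0]*.0833+e[0][1]*.9965)
E
```

```text
t 10.77 pos [ 0.4834 -0.2154  0.0592] yaw -4.76 tilt 0.11 F [-6.9  0.4  9.6] w 0.0195 g 60.5
units [-3.52 -0.    0.02] roll -0.0
((668.90087890625, -233.3126983642578), (125.81610870361328, 129.1133270263672), 154.26235961914062) u 685.9946736038208 v -176.77666070709228
```

>>> apply_moves:
  commands:
    - [-0.35,0,-0.01,0]
    - [-0.35,0,-0.01,0]
    - [-0.35,0,0,0]
    - [-0.35,0,0,0]
    - [-0.35,0,0,0]

```text
clock: 11.23
eef_pos: [0.5173, -0.2182, 0.0594]
tool_rot: [0.042, 0.999, -0.0, -0.002]
ft_force: [-6.8, 0.0, 9.8]
grip_width: 0.0193
grasp_force: 60.5
```

>>> apply_moves:
  commands:
    - [-0.35,0,0,0]
    - [-0.35,0,0,0]
    - [-0.35,0,0,0]
    - [-0.35,0,0,0]
    - [-0.3,0,0,0]

```text
clock: 11.65
eef_pos: [0.5518, -0.221, 0.0594]
tool_rot: [0.042, 0.999, -0.0, -0.001]
ft_force: [-7.7, 1.2, 9.0]
grip_width: 0.0191
grasp_force: 60.2
```

>>> apply_moves:
  commands:
    - [-0.1,0,0,0]
    - [0,0,0,0]
    - [0,0,0,0]
    - [0,0,0,0]
    - [0,0,0,0]

```text
clock: 12.07
eef_pos: [0.5543, -0.2213, 0.0594]
tool_rot: [0.041, 0.999, -0.0, -0.0]
ft_force: [-4.0, 0.5, 6.3]
grip_width: 0.0192
grasp_force: 59.9
```

```bash
python3 - <<'E'
from h import *;from workcell import bot
plan(bot.get_obs(),[.573*.9965-.1745*.0833,-.573*.0833-.1745*.9965,.0588],-4.75)
c=bot.camera("top");np.savez("top5.npz",**c)
br,_=blob(c,(16,80,92),(30,255,255),(380,160,455,250),3);P=ray(c,br,.016)*1000;e=cv2.fitEllipse(P[:,:2].astype(np.float32));print(e,"u",e[0][0]*.9965-e[0][1]*.0833,"v",e[0][0]*.0833+e[0][1]*.9965)
E
```

```text
t 12.07 pos [ 0.5543 -0.2213  0.0594] yaw -4.75 tilt 0.06 F [-4.   0.5  6.3] w 0.0192 g 59.9
units [-0.11 -0.01  0.03] roll -0.0
((676.3204956054688, -221.0711212158203), (94.94580841064453, 130.4560546875), 56.031654357910156) u 692.3685982681275 v -163.95987500762942
```

>>> apply_moves:
  commands:
    - [-0.15,0,0,0]
    - [0,0,-0.05,0]
    - [0,0,-0.1,0]
    - [0,0,-0.15,0]
    - [0,0,-0.2,0]

```text
clock: 12.53
eef_pos: [0.5559, -0.2206, 0.0673]
tool_rot: [0.041, 0.999, 0.001, -0.002]
ft_force: [-2.6, 0.2, -4.6]
grip_width: 0.0194
grasp_force: 58.6
```

>>> apply_moves:
  commands:
    - [0,0,-0.2,0]
    - [0,0,-0.2,0]
    - [0,0,-0.2,0]
    - [0,0,-0.2,0]
    - [0,0,-0.2,0]

```text
clock: 12.95
eef_pos: [0.5579, -0.2214, 0.09]
tool_rot: [0.041, 0.999, -0.0, 0.001]
ft_force: [-0.4, 0.9, -3.8]
grip_width: 0.0191
grasp_force: 58.8
```

```bash
python3 - <<'E'
from h import *;from workcell import bot
plan(bot.get_obs(),[.51,0.006,.125],-4.2)
c=bot.camera("scene");np.savez("scene6.npz",**c)
cv2.imwrite("pics/s6.png",cv2.resize(c["image"][130:330,130:400],None,fx=2.9,fy=2.9))
E
```

```text
t 12.95 pos [ 0.5579 -0.2214  0.09  ] yaw -4.73 tilt 0.1 F [-0.4  0.9 -3.8] w 0.0191 g 58.8
units [ 3.32 11.13 -1.76] roll -0.009
```

View pics/s6.png

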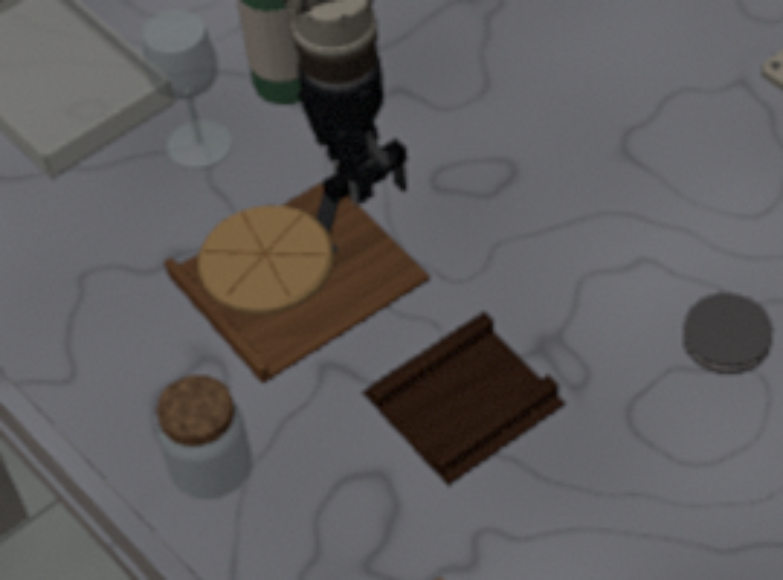

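The shortbread sits level on the blade at (265,258) in the crop, clear of the board. I'll lift it further and carry it over.

>>> apply_moves:
  commands:
    - [0,0,-0.3,0]
    - [0,0,-0.4,0]
    - [0,0,-0.4,0]
    - [0,0,-0.3,0]
    - [0,0,-0.2,0]

```text
clock: 13.42
eef_pos: [0.5578, -0.2216, 0.1227]
tool_rot: [0.041, 0.999, -0.0, 0.001]
ft_force: [-0.3, -0.4, -4.1]
grip_width: 0.0188
grasp_force: 58.8
```

>>> apply_moves:
  commands:
    - [0,0,-0.1,-0.004]
    - [0,0,0,-0.005]
    - [0.02,0.1,0,0]
    - [0.06,0.2,0,0]
    - [0.1,0.3,0,0]

```text
clock: 13.83
eef_pos: [0.5541, -0.2089, 0.1225]
tool_rot: [0.037, 0.999, 0.0, -0.0]
ft_force: [0.5, 0.1, -3.7]
grip_width: 0.0192
grasp_force: 58.8
```

>>> apply_moves:
  commands:
    - [0.12,0.4,0,0]
    - [0.15,0.5,0,0]
    - [0.15,0.5,0,0]
    - [0.15,0.5,0,0]
    - [0.15,0.5,0,0]

```text
clock: 14.25
eef_pos: [0.5432, -0.1587, 0.1231]
tool_rot: [0.036, 0.999, 0.0, -0.0]
ft_force: [0.5, 0.4, -3.5]
grip_width: 0.0193
grasp_force: 58.8
```

>>> apply_moves:
  commands:
    - [0.15,0.5,0,0]
    - [0.15,0.5,0,0]
    - [0.15,0.5,0,0]
    - [0.15,0.5,0,0]
    - [0.15,0.5,0,0]

```text
clock: 14.67
eef_pos: [0.5321, -0.1081, 0.1232]
tool_rot: [0.037, 0.999, -0.0, 0.0]
ft_force: [-0.8, 0.1, -3.1]
grip_width: 0.0192
grasp_force: 58.8
```

>>> apply_moves:
  commands:
    - [0.15,0.5,0,0]
    - [0.15,0.5,0,0]
    - [0.15,0.5,0,0]
    - [0.15,0.5,0,0]
    - [0.15,0.5,0,0]

```text
clock: 15.08
eef_pos: [0.5208, -0.0572, 0.1231]
tool_rot: [0.037, 0.999, 0.0, 0.0]
ft_force: [0.9, -0.1, -3.9]
grip_width: 0.0193
grasp_force: 58.8
```

>>> apply_moves:
  commands:
    - [0.15,0.5,0,0]
    - [0.15,0.5,0,0]
    - [0.15,0.5,0,0]
    - [0.12,0.4,0,0]
    - [0.1,0.3,0,0]

```text
clock: 15.5
eef_pos: [0.5106, -0.0122, 0.1231]
tool_rot: [0.036, 0.999, 0.0, -0.0]
ft_force: [-0.1, -0.3, -3.5]
grip_width: 0.0191
grasp_force: 58.8
```

>>> apply_moves:
  commands:
    - [0.06,0.2,0,0]
    - [0.02,0.1,0,0]
    - [0,0,0,0]
    - [0,0,0,0]
    - [0,0,0,0]

```text
clock: 15.92
eef_pos: [0.5099, -0.0076, 0.1231]
tool_rot: [0.037, 0.999, -0.0, 0.0]
ft_force: [0.6, 0.4, -2.5]
grip_width: 0.0193
grasp_force: 58.8
```

```bash
python3 - <<'E'
from h import *;from workcell import bot
o=bot.get_obs();plan(o,[.5106,0.005,.128],-4.2)
zt=o["eef_pos"][2]-.0515+.002+.014
for n,roi in(("scene",(180,180,420,330)),("top",(280,150,390,260))):
  c=bot.camera(n);np.savez(n+"7.npz",**c)
  br,_=blob(c,(14,70,80),(30,255,255),roi,3);P=ray(c,br,zt)*1000;print(n,cv2.fitEllipse(P[:,:2].astype(np.float32)),len(br))
cv2.imwrite("pics/t7.png",c["image"])
E
```

```text
t 15.92 pos [ 0.5099 -0.0076  0.1231] yaw -4.23 tilt 0.02 F [ 0.6  0.4 -2.5] w 0.0193 g 58.8
units [ 0.01  0.63 -0.24] roll -0.001
scene ((619.1707763671875, -14.786388397216797), (125.69824981689453, 128.5747528076172), 126.34403991699219) 126Traceback (most recent call last):
  File "<stdin>", line 6, in <module>
  File "h.py", line 13, in blob
    return max(cs,key=cv2.contourArea)[:,0],m
           ~~~^^^^^^^^^^^^^^^^^^^^^^^^
ValueError: max() iterable argument is empty
```

```bash
python3 - <<'E'
from h import *
c=dict(np.load("scene0.npz"))
br,_=blob(c,(14,70,80),(30,255,255),(195,190,260,250),3);print("bread0",cv2.fitEllipse((ray(c,br,.022)[:,:2]*1000).astype(np.float32))[:2])
st,_=blob(c,(0,120,0),(25,255,65),(250,235,330,300),0)
for z in(0,.006,.024):print("stand",z,rect(ray(c,st,z)))
X=lambda a,b,z:np.r_[np.array([620.3,-3])/1000+a*np.array([.9973,-.0732])+b*np.array([.0732,.9973]),z]
Q=proj(c,[X(a,b,z) for a in(-.07,.07) for b,z in((.056,.024),(-.056,.024),(.04,.024),(-.04,.024))])
print(Q.round(1).tolist())
im=c["image"].copy()
big=cv2.resize(im[230:300,245:335],None,fx=8,fy=8,interpolation=cv2.INTER_CUBIC)
for q in Q:cv2.drawMarker(big,tuple(int(i) for i in (q-[245,230]+.5)*8),(0,255,0),cv2.MARKER_CROSS,14,1)
cv2.imwrite("pics/st.png",cv2.convertScaleAbs(big,alpha=2))
E
```

```text
bread0 ((644.4899291992188, -228.31246948242188), (127.23209381103516, 130.76605224609375))
stand 0 ((612.3495483398438, -5.366523742675781), (128.8352508544922, 143.25440979003906), 85.64479064941406)
stand 0.006 ((614.9589233398438, -2.245147705078125), (128.25978088378906, 142.61453247070312), 85.6447982788086)
stand 0.024 ((622.7870483398438, 7.1190032958984375), (126.53337860107422, 140.69493103027344), 85.6447982788086)
[[321.7, 262.8], [295.8, 237.3], [317.9, 259.1], [299.4, 240.8], [280.8, 291.1], [255.3, 263.8], [277.0, 287.1], [258.9, 267.6]]
```

View pics/st.png

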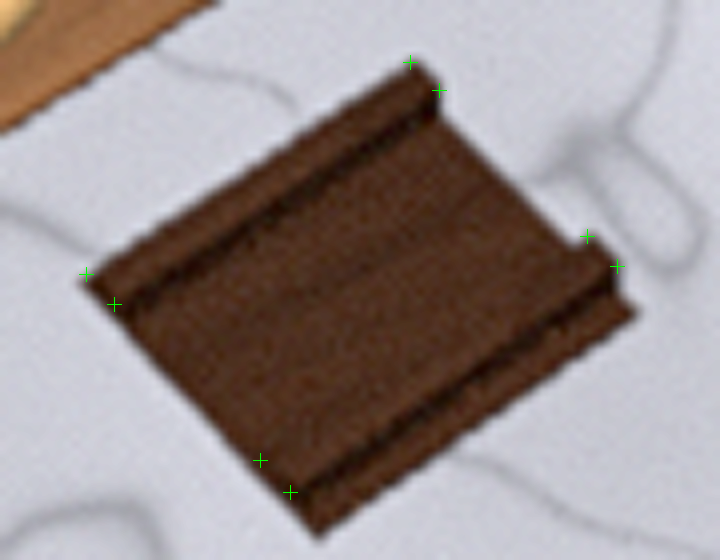

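Overlaying the measured runner corners on the scene crop, the crosses at (412,62), (86,274), (617,266) and (290,492) fall within about 1–2 px of the corners. So the stand position holds to about 3 mm. I'll centre and lower.

>>> apply_moves:
  commands:
    - [0,0.1,0,0]
    - [0,0.2,0,0]
    - [0,0.2,0,0]
    - [0,0.1,0.1,0]
    - [0,0,0.2,0]

```text
clock: 16.43
eef_pos: [0.5111, 0.0054, 0.1174]
tool_rot: [0.036, 0.999, 0.0, 0.001]
ft_force: [-0.0, -0.1, -3.2]
grip_width: 0.0193
grasp_force: 58.8
```

>>> apply_moves:
  commands:
    - [0,0,0.3,0]
    - [0,0,0.4,0]
    - [0,0,0.4,0]
    - [0,0,0.3,0]
    - [0,0,0.2,0]

```text
clock: 16.85
eef_pos: [0.5097, 0.0046, 0.0836]
tool_rot: [0.037, 0.999, -0.0, -0.001]
ft_force: [0.4, -0.1, -3.5]
grip_width: 0.019
grasp_force: 58.8
```

>>> apply_moves:
  commands:
    - [0,0,0.15,0]
    - [0,0,0.1,0]
    - [0,0,0,0]
    - [0,0,0,0]
    - [0,0,0,0]

```text
clock: 17.27
eef_pos: [0.511, 0.0047, 0.0805]
tool_rot: [0.037, 0.999, 0.0, 0.0]
ft_force: [0.2, 0.2, -4.1]
grip_width: 0.0191
grasp_force: 58.8
```

```bash
python3 - <<'E'
from h import *;from workcell import bot
o=bot.get_obs();plan(o,[.5106,0.005,.0645],-4.2)
zt=o["eef_pos"][2]-.0515+.002+.014
c=bot.camera("scene")
br,_=blob(c,(14,70,80),(30,255,255),(180,180,420,330),3);P=ray(c,br,zt)*1000;print(cv2.fitEllipse(P[:,:2].astype(np.float32)),zt)
E
```

```text
t 17.27 pos [0.511  0.0047 0.0805] yaw -4.2 tilt 0.05 F [ 0.2  0.2 -4.1] w 0.0191 g 58.8
units [0.02 0.01 0.8 ] roll -0.0
((620.3892211914062, -2.4181785583496094), (125.2341537475586, 128.41806030273438), 114.59237670898438) 0.04497692490525793
```

>>> apply_moves:
  commands:
    - [0,0,0.1,0]
    - [0,0,0.1,0]
    - [0,0,0.1,0]
    - [0,0,0.1,0]
    - [0,0,0.1,0]

```text
clock: 17.73
eef_pos: [0.5111, 0.0047, 0.0703]
tool_rot: [0.037, 0.999, -0.0, 0.001]
ft_force: [-0.3, -0.3, -1.9]
grip_width: 0.0191
grasp_force: 59.2
```

>>> apply_moves:
  commands:
    - [0,0,0.1,0]
    - [0,0,0.1,0]
    - [0,0,0.1,0]
    - [0,0,0,0]
    - [0,0,0,0]

```text
clock: 18.15
eef_pos: [0.5105, 0.0047, 0.064]
tool_rot: [0.037, 0.999, -0.0, -0.0]
ft_force: [-0.6, -0.1, -1.8]
grip_width: 0.019
grasp_force: 59.2
```

```bash
python3 - <<'E'
from h import *;from workcell import bot
o=bot.get_obs();plan(o,[.5106,0.005,.0645],-4.2)
c=bot.camera("scene")
br,_=blob(c,(14,70,80),(30,255,255),(180,180,420,330),3);P=ray(c,br,.038)*1000;print(cv2.fitEllipse(P[:,:2].astype(np.float32)))
E
```

```text
t 18.15 pos [0.5105 0.0047 0.064 ] yaw -4.2 tilt 0.01 F [-0.6 -0.1 -1.8] w 0.019 g 59.2
units [-0.    0.01 -0.02] roll -0.0
((619.9097290039062, -2.6625149250030518), (125.98042297363281, 128.61387634277344), 118.16388702392578)
```

Weight is off the blade. I'll draw it out along −x.

>>> apply_moves:
  commands:
    - [0.1,0,0,0]
    - [0.2,0,0,0]
    - [0.3,0,0,0]
    - [0.4,0,0,0]
    - [0.4,0,0,0]

```text
clock: 18.62
eef_pos: [0.4816, 0.0068, 0.0641]
tool_rot: [0.037, 0.999, -0.0, -0.0]
ft_force: [-0.8, 0.2, -1.9]
grip_width: 0.0195
grasp_force: 59.2
```

>>> apply_moves:
  commands:
    - [0.4,0,0,0]
    - [0.4,0,0,0]
    - [0.4,0,0,0]
    - [0.4,0,0,0]
    - [0.4,0,0,0]

```text
clock: 19.03
eef_pos: [0.4419, 0.0098, 0.0642]
tool_rot: [0.037, 0.999, 0.0, 0.0]
ft_force: [-0.4, 0.1, -2.3]
grip_width: 0.0192
grasp_force: 59.2
```

>>> apply_moves:
  commands:
    - [0.5,0,0,0]
    - [0.5,0,0,0]
    - [0.5,0,0,0]
    - [0.5,0,0,0]
    - [0.5,0,0,0]

```text
clock: 19.45
eef_pos: [0.3918, 0.0134, 0.0641]
tool_rot: [0.037, 0.999, 0.0, -0.0]
ft_force: [0.1, 0.8, -0.8]
grip_width: 0.019
grasp_force: 59.2
```

>>> apply_moves:
  commands:
    - [0.5,0,0,0]
    - [0.5,0,0,0]
    - [0.3,0,0,0]
    - [0,0,0,0]
    - [0,0,0,0]

```text
clock: 19.87
eef_pos: [0.367, 0.0153, 0.0643]
tool_rot: [0.037, 0.999, 0.0, 0.0]
ft_force: [0.9, 0.7, -0.4]
grip_width: 0.0193
grasp_force: 59.2
```

```bash
python3 - <<'E'
from h import *;from workcell import bot
o=bot.get_obs();plan(o,[.365,0.0155,.0525],-4.2)
c=bot.camera("scene")
br,_=blob(c,(14,70,80),(30,255,255),(180,180,420,330),3);P=ray(c,br,.038)*1000;print(cv2.fitEllipse(P[:,:2].astype(np.float32)))
E
```

```text
t 19.87 pos [0.367  0.0153 0.0643] yaw -4.19 tilt 0.05 F [ 0.9  0.7 -0.4] w 0.0193 g 59.2
units [0.1  0.   0.59] roll 0.0
((619.9136352539062, -2.5687179565429688), (125.9937744140625, 128.5924530029297), 120.52733612060547)
```

>>> apply_moves:
  commands:
    - [0.3,0,0,0]
    - [0.2,0,0.1,0]
    - [0,0,0.2,0]
    - [0,0,0.2,0]
    - [0,0,0.05,0]

```text
clock: 20.33
eef_pos: [0.3566, 0.016, 0.0524]
tool_rot: [0.037, 0.999, -0.0, -0.001]
ft_force: [0.2, 0.4, -0.2]
grip_width: 0.0192
grasp_force: 59.1
```

>>> apply_moves:
  commands:
    - [0,0,0.05,0]
    - [0,0,0,0]
    - [0,0,0,0]
    - [0,0,0,0]
    - [0,0,0,0]

```text
clock: 20.75
eef_pos: [0.3572, 0.016, 0.0522]
tool_rot: [0.037, 0.999, -0.0, 0.0]
ft_force: [-0.0, -0.4, -1.0]
grip_width: 0.0189
grasp_force: 59.1
```

>>> apply_moves:
  commands:
    - [0,0,0.04,0]
    - [0,0,0,0]
    - [0,0,0,0]
    - [0,0,0,0]
    - [0,0,0,0]

```text
clock: 21.17
eef_pos: [0.3573, 0.016, 0.0515]
tool_rot: [0.037, 0.999, 0.0, 0.0]
ft_force: [0.5, 0.6, 1.0]
grip_width: 0.019
grasp_force: 59.3
```

>>> apply_moves:
  commands:
    - [0,0,0.02,0]
    - [0,0,0,0]
    - [0,0,0,0]
    - [0,0,0,0]
    - [0,0,0,0]

```text
clock: 21.58
eef_pos: [0.3573, 0.0161, 0.0514]
tool_rot: [0.037, 0.999, 0.0, 0.0]
ft_force: [-1.1, 0.6, 7.4]
grip_width: 0.0191
grasp_force: 60.2
```

>>> apply_moves:
  commands:
    - [0,0,0,0]
    - [0,0,0,0]
    - [0,0,0,0]
    - [0,0,0,0]
    - [0,0,0,0]
  claw: 0.35

```text
clock: 22.0
eef_pos: [0.3569, 0.016, 0.0508]
tool_rot: [0.037, 0.999, -0.0, -0.0]
ft_force: [0.7, -0.9, -0.8]
grip_width: 0.0556
grasp_force: 0.0
```

>>> apply_moves:
  commands:
    - [0,0,-0.2,0]
    - [0,0,-0.5,0]
    - [0,0,-0.8,0]
    - [0,0,-0.8,0]
    - [0,0,-0.8,0]

```text
clock: 22.42
eef_pos: [0.3567, 0.016, 0.1137]
tool_rot: [0.037, 0.999, -0.0, -0.0]
ft_force: [0.6, -0.5, 0.2]
grip_width: 0.0557
grasp_force: 0.0
```

>>> apply_moves:
  commands:
    - [0,0,-0.8,0]
    - [0,0,-0.8,0]
    - [0,0,-0.4,0]
    - [0,0,0,0]
    - [0,0,0,0]

```text
clock: 22.83
eef_pos: [0.3571, 0.016, 0.1529]
tool_rot: [0.037, 0.999, 0.0, 0.0]
ft_force: [0.0, -0.9, -0.4]
grip_width: 0.0555
grasp_force: 0.0
```

```bash
python3 - <<'E'
from h import *;from workcell import bot
plan(bot.get_obs(),[.36,0.0155,.16],-4.2)
c=bot.camera("scene")
br,_=blob(c,(14,70,80),(30,255,255),(180,180,420,330),3);P=ray(c,br,.038)*1000;print(cv2.fitEllipse(P[:,:2].astype(np.float32)))
cv2.imwrite("pics/end.png",cv2.resize(c["image"][130:330,200:470],None,fx=2.9,fy=2.9))
E
```

```text
t 22.83 pos [0.3571 0.016  0.1529] yaw -4.2 tilt 0.05 F [ 0.  -0.9 -0.4] w 0.0555 g 0.0
units [-0.14 -0.01 -0.35] roll -0.0
((619.7897338867188, -2.731843948364258), (126.1566162109375, 128.2611541748047), 112.63597106933594)
```

View pics/end.png

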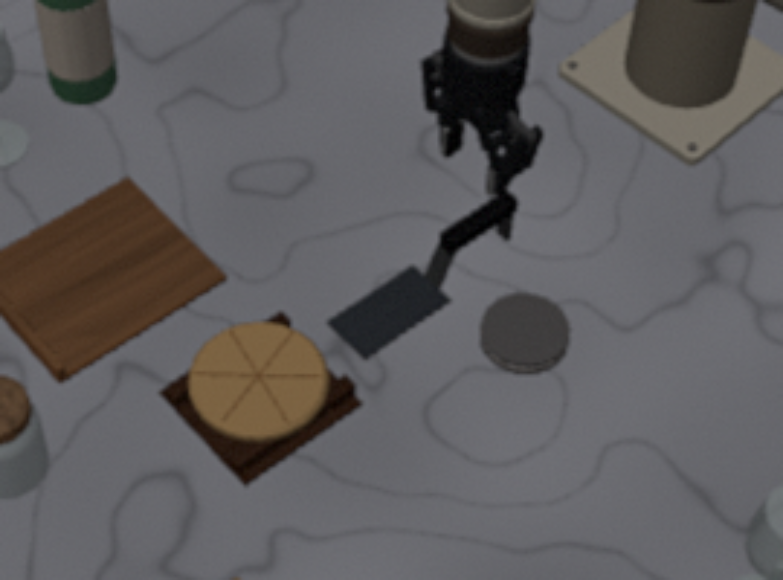

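The shortbread is centred on the runners at (258,380), the spatula stands free on the counter at (420,280), and the gripper is clear of it.

```bash
python3 -c "
from workcell import bot
print(bot.job_done())"
```

```text
the job is handed in; nothing more can be done
None
```

I handed the job in at about 23 s: the shortbread lies flat on the stand's runners, about 1 mm from centre by camera, the spatula stands released on the bare counter, and I saw no bystander moved; the hand-in returned no verdict.

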